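Run the window blind slowly from the living-room control box

ROBOT

A 6-joint arm with a two-finger parallel gripper is mounted at the origin on the work surface. World frame = base frame: x ahead of the robot, y to its left, z up, the work surface at z = 0. Lengths are in m, angles in degrees, forces in N, time in s.
With the tool pointing down it reaches from about 0.25 to 0.725 m from the base axis. Payload 9.7 kg.
Tool frame: the origin (TCP) lies midway between the tips of the shut fingers; the grasp point (between the pads) lies 19 mm behind it (bot.hold_point_z is the distance from the TCP to the grasp point, in m); z points along the fingers, y is the line along which they close (so a half turn about z gives the same grasp; the last joint's range is limited). The gripper opens to 85 mm and grips with 20 to 120 N. Pads are 22 mm wide; open, the fingers measure 114 mm over their backs; the gripper's body (76 mm by 85 mm) begins 54 mm behind the grasp point. The pads swing forward as they close: fully open they stand 13 mm farther back than shut.
Start: joints at [-71.333, 4.979, 10.078, 95.1, 0, 90], TCP at [0.176, -0.521, 0.231] pointing down, gripper open.
Joint ranges: [-179.16, 179.16], [-48.56, 103.87], [-65.8, 70.77], [-126.05, 130.52], [-82.76, 87.17], [-180, 180]. Speed limits (degrees/s): [127.2, 127.2, 147.25, 180, 180, 180].

INTERFACE

Orientations are given as [roll, pitch, yaw] about the fixed x, y, z axes, in that order (R = Rz(yaw) Ry(pitch) Rx(roll)).
In Python, from workcell import bot gives the robot as it stands.
- The arm moves only by the tool play_rows, never from a script. Its argument "steps" is a list that holds one entry, the list of rows, each a list of 4 numbers: the shift along the tool's x, y, z in m, then the turn about the tool's z in rad. In form: [[[tx, ty, tz, yaw], ...]]. A call has exactly 5 rows; each row shifts and turns the commanded pose from where the row before left it, along the tool's axes as they then stand; what a row does not reach is not made up. A row lasts 1/12 s, in which the tool goes at most 41.7 mm and 7.16 degrees, less where a joint would pass 70% of its speed; a pose out of reach is approached as far as the arm can. A call is refused whole if a number of a shift passes 0.0417 or a number of a turn 0.125, either way. A call with a gripper value outside its range is refused whole. "gripper" is the finger opening in m, from 0 to 0.0854, set as the call begins (left out, the last holds). The fingers move at their own pace and stop on an object; "squeeze" is the grip in N (left out, the last holds). Time passes only in rows, so rows that do not move let the fingers close, or fill a call up. It gives the time, the measured TCP pose, the force, the opening and the grip force at its end, in the units of the state.
- bot.get_obs(): the state, without advancing time (a new reading comes with each control period).
- bot.camera(name): name is "side" or "top" or "wrist"; returns a dict with "img" (400x640x3 uint8, blue, green, red), "vfov" (degrees; the focal length in pixels is half the picture's height over the tangent of half this angle, whatever the lens; pixels are square), "cx", "cy" (the principal point, pixels), "D" ([k1, k2, p1, p2, k3] as OpenCV has them; the pictures are not rectified), "xyz" and "attitude" of the camera in the world. Camera axes: x right, y down, z forward; pixel columns grow to the right and rows downward; lengths in m; the calibration is good to about 2 mm. A picture is of the moment at which its call begins. There is no depth.
- bot.job_done(): hands the job in; it is judged then, once.
The state is a dict: "time": time; "q": joint angles; "qd": joint speeds; "joint_efforts": joint torques, N m; "ee_pos": TCP position; "tcp_rot": TCP orientation; "wrist_force": force on the tool from outside, world axes, zero at the start; "torque": the same for the moment, N m; "opening": finger opening in m; "grasp_force": force on a finger pad.
Only numpy, scipy, OpenCV 4.12 (cv2) and the standard library are available. Lean on these libraries where they do the work, as an engineer would, in place of code of your own. Each camera call takes 0.05 s, during which the arm holds its last target. There are 200 camera calls.

TASK

On the wooden control box, slide the flat cover by its raised bar all the way to the other end of the box, so that it uncovers the round key and shuts over the square key. Then press the round key straight down with the fingers to half of its 14 mm travel (half way runs the window blind slowly; never push it on down to the bottom), keep it there without a break for at least three seconds, and finish the program while still holding it at half travel with the cover still fully across. Do not press the square key, and leave everything else on the table where it stands.

Things in the scene. Friction and masses are not known exactly. Their poses are not given: they have to be found in the camera images.
- control_box: Fixed light-wood box, 280 mm long (its y), 130 mm deep (its x), rim 68 mm high. Origin: centre of its underside, on the table. Two square wells 90 mm wide (floor 30 mm above the table), centred 65 mm to either end of the box's middle along its y: the round key stands in the -y well, the square key in the +y well. Two low dark metal tracks along the long edges rise to 80 mm.
- cover (a joint): Slide of the flat dark-wood cover along the box's +y. 0 = over the round key (it starts at 0 to 0.02), 0.13 = the far end stop, over the square key. Stiff by about 1.5 N of friction; stays where it is left. The cover is 115 mm long (y), 118 mm wide (x), its top face is 78 mm above the table.
- cover_bar (a point): Centre of the top edge of the raised bar in the middle of the cover, 108 mm above the table. The bar is 14 mm thick along the slide (box y), 50 mm long across it (box x), and stands 30 mm above the cover: pinch it from above with the fingers closing along the slide, or push its side. Axes as the box's.
- round_key (a joint): How far the round key is pressed down: 0 = up, 0.014 m = bottom, half way = 0.007. It is sprung: about 3 N starts it, about 5 N holds it half way, about 7 N bottoms it (0.3 N per mm), and it springs back when let go.
- round_key_top (a point): Centre of the round key's flat top, moving with the key: black disc 40 mm across, 62 mm above the table when up (6 mm below the rim). At box x 0, y -0.065. Hidden under the cover at first.
- square_key (a joint): How far the square key is pressed down (same spring and 14 mm travel as the round one). To be left alone.
- square_key_top (a point): Centre of the square key's top: black, 36 mm square, 62 mm above the table when up, at box x 0, y +0.065. In the open at first.
- candle_stand: Bystander: low wooden stand 250 mm long (y), 75 mm wide with four glass tea-light cups in a row, 96 mm high. Origin: underside centre. May stand left or right of the box.
- mug: Bystander: blue mug, 80 mm across, 95 mm high, handle to its +y. Origin: underside centre.
- remote: Bystander: black remote control 150 x 44 x 18 mm, long along its x. Origin: underside centre.
- coasters: Bystander: stack of four round coasters, 96 mm across, 32 mm high. Origin: underside centre.
- glasses_case: Bystander: dark spectacles case 60 x 160 x 36 mm, long along its y. Origin: underside centre.
- wooden_bear: Bystander: carved dark-wood sitting bear, 72 mm across, 130 mm high. Origin: underside centre.

How it is judged:
By the outcome, as a careful person would: the job done as asked, in the order asked, and still so for the second after the job is handed in, while the arm keeps its last pose, push and grip.
It also fails if it takes over 48 s, if anything falls off the work surface, if the arm or the gripper's body presses on something with over 40 N, if the wrist force passes 120 N, or if a joint passes its speed limit or range.

## Working session

There is one attempt and no reset: what is moved stays moved. The work goes in short steps, Python scripts to look and compute and a tool call to move; the robot and the scene stay as the last step left them, time stands still between calls to the robot, and variables do not carry over. Pictures are saved under pics/ and viewed, at most 10 in all, crops included, and the job is handed in when it is done.

Besides the shell and the picture viewer there is one more tool, called after "Request:" as a command line: name --argument value ..., lists and objects as JSON in quotes. play_rows: Moves the arm, as the interface text tells. Its arguments: {"type":"object","properties":{"steps":{"type":"array","items":{"type":"array","items":{"type":"array","items":{"type":"number"}}}},"gripper":{"type":"number"},"squeeze":{"type":"number"}},"required":["steps"]}

```bash
mkdir -p pics; cat > h.py <<'E'
import numpy as np,cv2
from scipy.spatial.transform import Rotation as R
from workcell import bot
def ray(c,uv):
    f=200/np.tan(np.radians(c['vfov'])/2)
    K=np.array([[f,0,c['cx']],[0,f,c['cy']],[0,0,1.]])
    p=cv2.undistortPoints(np.array(uv,float).reshape(-1,1,2),K,np.array(c['D'],float)).reshape(-1,2)
    d=np.c_[p,np.ones(len(p))]@R.from_euler('xyz',c['attitude'],degrees=True).as_matrix().T
    return np.array(c['xyz']),d
def plane(c,uv,z):
    o,d=ray(c,uv); return o+d*((z-o[2])/d[:,2])[:,None]
E
python3 - <<'E'
from h import *
for n in ('top','side'):
    c=bot.camera(n);cv2.imwrite(f'pics/{n}.png',c['img']);print({k:v for k,v in c.items() if k!='img'})
print(bot.get_obs())
E
```

```text
{'vfov': 55.49432590126257, 'cx': 316.40050008217975, 'cy': 200.00084434582067, 'D': array([-0.03338292,  0.        ,  0.        ,  0.        ,  0.        ]), 'xyz': array([ 0.35625104, -0.04671092,  1.26291691]), 'attitude': array([-170.50185514,    0.29957017,  -88.87021295])}
{'vfov': 53.4585720034784, 'cx': 313.63517058687324, 'cy': 196.40880331578623, 'D': array([-0.03589735,  0.        ,  0.        ,  0.        ,  0.        ]), 'xyz': array([0.48493756, 0.79161036, 0.74689442]), 'attitude': array([-1.28482631e+02, -1.50702771e-01, -1.77859853e+02])}
{'time': 0.1, 'q': array([-7.13321884e+01,  5.00749015e+00,  1.00387125e+01,  9.51006298e+01,
       -1.21613098e-03,  9.00001423e+01]), 'qd': array([ 0.06475032, -0.20099479,  0.08126999, -0.01159858, -0.08670032,
        0.00340287]), 'joint_efforts': array([ 7.45552347e-05, -5.21559584e+01,  4.65652728e+01,  1.59810641e-02,
        5.61921070e-05,  1.14170007e-05]), 'ee_pos': array([ 0.17596956, -0.5208619 ,  0.23065585]), 'tcp_rot': array([-1.79930593e+02,  1.21630253e-03,  1.86676707e+01]), 'wrist_force': array([-0.03874535, -0.33247546,  0.04737177]), 'torque': array([-0.02940869,  0.01015393,  0.03286443]), 'grasp_force': 0.0, 'opening': 0.08517298165051057}
```

View pics/top.png

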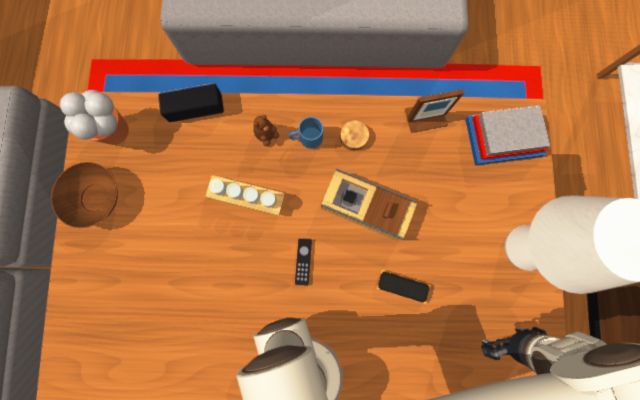

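View pics/side.png

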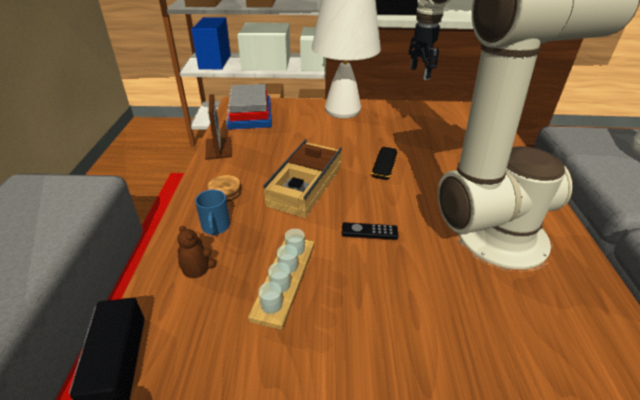

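The top view shows the box around (369,205), with the square key at (349,197) on the left (+y) side and the bar near (391,211). The candle stand is at (245,195), clear of the box. I'll enlarge the box next.

```bash
python3 - <<'E'
from h import *
i=cv2.imread('pics/top.png')[160:250,310:430]
cv2.imwrite('pics/c.png',cv2.resize(i,None,fx=6.5,fy=6.5,interpolation=cv2.INTER_CUBIC))
c=bot.camera('top')
print(plane(c,[[349,197]],.062),plane(c,[[391,211]],.108))
E
```

```text
[[ 0.56873852 -0.1407859   0.062     ]] [[ 0.51944908 -0.26622721  0.108     ]]
```

View pics/c.png

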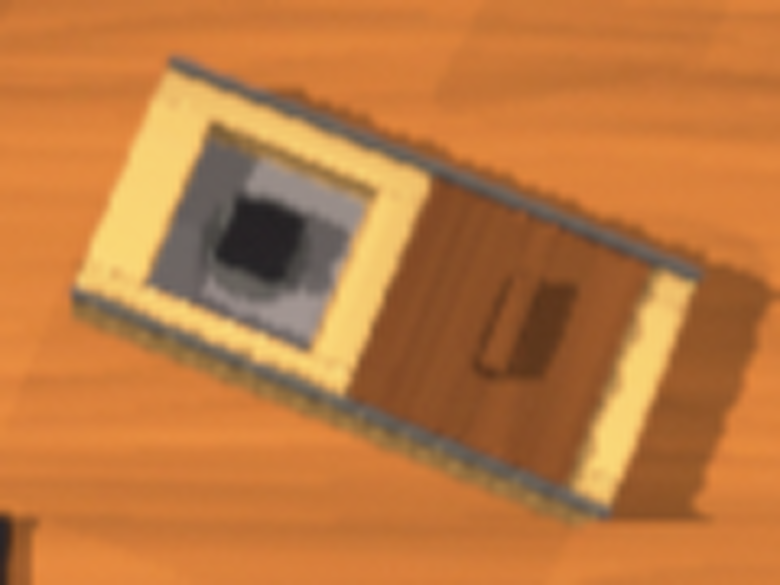

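The crop shows the track-top corners at about (172,60), (75,293), (608,515) and (702,275). The bar top is near (511,326) and the square key near (262,240), both in crop pixels.

```bash
python3 - <<'E'
from h import *
c=bot.camera('top')
f=lambda l:(np.array(l)+.5)/6.5-.5+[310,160]
P=plane(c,f([[172,60],[75,293],[608,515],[702,275]]),.08)
print(P.round(4)); m=P.mean(0); 
y=(P[0]+P[1]-P[2]-P[3])[:2]; yaw=np.arctan2(-y[0],y[1]); print(m,np.degrees(yaw),np.linalg.norm(y)/2)
yh=y/np.linalg.norm(y)
print('round',m[:2]-.065*yh,'sq pred',m[:2]+.065*yh,'sq meas',plane(c,f([[262,240]]),.062))
b=plane(c,f([[511,326]]),.108)[0];print('bar',b,'along',(b-m)[:2]@yh,'across',(b-m)[:2]@[yh[1],-yh[0]],'yh',yh)
E
```

```text
[[ 0.6563 -0.0974  0.08  ]
 [ 0.5394 -0.0518  0.08  ]
 [ 0.437  -0.3082  0.08  ]
 [ 0.554  -0.3559  0.08  ]]
[ 0.54668112 -0.2033267   0.08      ] -21.691716884407878 0.27707905561099416
round [ 0.52265631 -0.26372379] sq pred [ 0.57070593 -0.14292961] sq meas [[ 0.57042006 -0.14361355  0.062     ]]
bar [ 0.52321884 -0.25765131  0.108     ] along -0.05914962161808498 across -0.0017217715794893866 yh [0.36961243 0.92918602]
```

Request:
play_rows --steps '[[[0.039, -0.011, 0, 0], [0.039, -0.011, 0, 0], [0.039, -0.011, 0, 0], [0.039, -0.011, 0, 0], [0.039, -0.011, 0, 0]]]' --gripper 0

```text
time: 0.62
ee_pos: [0.3443, -0.4052, 0.2312]
tcp_rot: [-180.0, 0.0, 18.6]
wrist_force: [0.8, -1.2, 0.4]
opening: 0.0259
grasp_force: 0.0
```

Request:
play_rows --steps '[[[0.039, -0.011, 0, 0], [0.039, -0.011, 0, 0], [0.039, -0.011, 0, 0], [0.039, -0.011, 0, 0], [0.039, -0.011, 0, 0]]]'

```text
time: 1.03
ee_pos: [0.5117, -0.2905, 0.2312]
tcp_rot: [180.0, -0.0, 18.7]
wrist_force: [-0.2, -1.1, -0.3]
opening: 0.0003
grasp_force: 0.0
```

Request:
play_rows --steps '[[[0, 0, 0, -0.12], [0, 0, 0, -0.12], [0, 0, 0, -0.12], [0, 0, 0, -0.12], [0, 0, 0, -0.12]]]'

```text
time: 1.45
ee_pos: [0.5104, -0.2918, 0.231]
tcp_rot: [-180.0, 0.0, 53.4]
wrist_force: [-0.1, -0.4, 0.1]
opening: 0.0006
grasp_force: 0.0
```

Request:
play_rows --steps '[[[0, 0, 0.02, -0.12], [0, 0, 0.02, -0.12], [0, 0, 0.02, -0.026], [0, 0, 0, 0], [0, 0, 0, 0]]]'

```text
time: 1.87
ee_pos: [0.5098, -0.2917, 0.1706]
tcp_rot: [-179.9, -0.0, 68.2]
wrist_force: [0.1, -0.1, 0.4]
opening: -0.0003
grasp_force: 0.0
```

```bash
python3 - <<'E'
from h import *
c=bot.camera('wrist');cv2.imwrite('pics/w1.png',c['img']);print(c['xyz'],c['attitude'])
def proj(c,P):
    f=200/np.tan(np.radians(c['vfov'])/2);K=np.array([[f,0,c['cx']],[0,f,c['cy']],[0,0,1.]])
    Rm=R.from_euler('xyz',c['attitude'],degrees=True).as_matrix()
    return ((np.array(P)-c['xyz'])@Rm@K.T)
p=proj(c,[[.5232,-.2577,.108],[.5706,-.143,.062],bot.get_obs()['ee_pos']]);print(p[:,:2]/p[:,2:])
E
```

```text
[ 0.53789925 -0.2222328   0.31360664] [162.7593579    0.22412266 -21.82345511]
[[321.59244821 166.64815145]
 [323.69714563 -13.80577717]
 [322.68843857 256.81292686]]
```

View pics/w1.png

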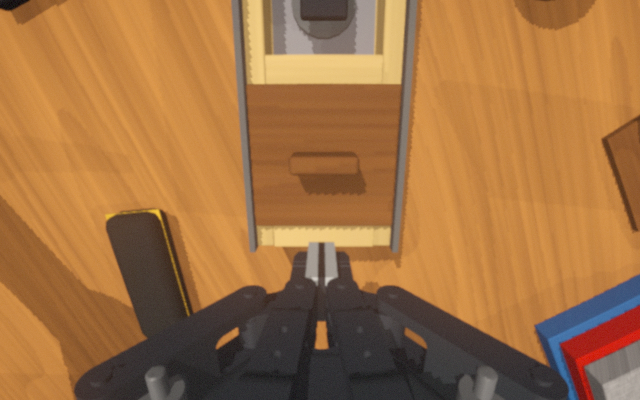

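The wrist view shows the bar at (323,163), close to the predicted (322,167), with the shut fingertips at (322,250) just behind the cover. I'll lower the arm and push.

Request:
play_rows --steps '[[[0, 0, 0.02, 0], [0, 0, 0.02, 0], [0, 0, 0.02, 0], [0, 0, 0.02, 0], [0, 0, 0, 0]]]'

```text
time: 2.33
ee_pos: [0.5094, -0.2916, 0.089]
tcp_rot: [-179.8, -0.0, 68.2]
wrist_force: [0.3, -0.5, -0.4]
opening: 0.0003
grasp_force: 0.0
```

Request:
play_rows --steps '[[[0.01, 0, 0, 0], [0.01, 0, 0, 0], [0.01, 0, 0, 0], [0.01, 0, 0, 0], [0.01, 0, 0, 0]]]'

```text
time: 2.75
ee_pos: [0.5299, -0.2447, 0.0927]
tcp_rot: [179.9, 0.0, 68.3]
wrist_force: [0.1, -1.7, 0.9]
opening: 0.0003
grasp_force: 0.9
```

Request:
play_rows --steps '[[[0.01, 0, 0, 0], [0.01, 0, 0, 0], [0.01, 0, 0, 0], [0.01, 0, 0, 0], [0.01, 0, 0, 0]]]'

```text
time: 3.17
ee_pos: [0.5476, -0.1981, 0.0912]
tcp_rot: [-180.0, 0.0, 68.3]
wrist_force: [0.4, -1.5, 1.4]
opening: 0.0002
grasp_force: 0.9
```

Request:
play_rows --steps '[[[0.006, 0, 0, 0], [0.006, 0, 0, 0], [0.006, 0, 0, 0], [0.006, 0, 0, 0], [0.006, 0, 0, 0]]]'

```text
time: 3.58
ee_pos: [0.5585, -0.1708, 0.0912]
tcp_rot: [-180.0, 0.0, 68.3]
wrist_force: [-0.3, -1.4, 1.2]
opening: -0.0002
grasp_force: 0.9
```

Request:
play_rows --steps '[[[0.002, 0, 0, 0], [0.002, 0, 0, 0], [0.002, 0, 0, 0], [0.002, 0, 0, 0], [0.002, 0, 0, 0]]]'

```text
time: 4.0
ee_pos: [0.562, -0.1619, 0.0912]
tcp_rot: [-180.0, 0.0, 68.3]
wrist_force: [-1.1, -1.3, 0.6]
opening: -0.0001
grasp_force: 0.8
```

Request:
play_rows --steps '[[[0.001, 0, 0, 0], [0.001, 0, 0, 0], [0.001, 0, 0, 0], [0.001, 0, 0, 0], [0.001, 0, 0, 0]]]'

```text
time: 4.42
ee_pos: [0.5635, -0.1582, 0.0912]
tcp_rot: [-180.0, 0.1, 68.2]
wrist_force: [-5.5, -11.0, 1.3]
opening: 0.0001
grasp_force: 5.8
```

Request:
play_rows --steps '[[[-0.015, 0, 0, 0], [-0.015, 0, -0.015, 0], [-0.02, 0, -0.02, 0], [-0.02, 0, -0.02, 0], [-0.02, 0, 0, 0]]]'

```text
time: 4.83
ee_pos: [0.5317, -0.2419, 0.1505]
tcp_rot: [179.7, -0.0, 68.3]
wrist_force: [1.0, 0.4, 0.5]
opening: 0.0002
grasp_force: 0.0
```

Request:
play_rows --steps '[[[-0.02, 0, 0, 0], [-0.02, 0, 0, 0], [-0.015, 0, 0, 0], [0, 0, 0, 0], [0, 0, 0, 0]]]'

```text
time: 5.25
ee_pos: [0.5102, -0.2923, 0.1462]
tcp_rot: [-180.0, -0.0, 68.2]
wrist_force: [-0.4, 0.3, 0.2]
opening: -0.0006
grasp_force: 0.0
```

```bash
python3 - <<'E'
from h import *
c=bot.camera('wrist');cv2.imwrite('pics/w2.png',c['img']);np.save('w2.npy',{k:v for k,v in c.items() if k!='img'},allow_pickle=True)
t=bot.camera('top');cv2.imwrite('pics/t2.png',cv2.resize(t['img'][160:250,310:430],None,fx=6.5,fy=6.5,interpolation=cv2.INTER_CUBIC))
print(bot.get_obs()['ee_pos'])
E
```

```text
[ 0.5105839 -0.2914525  0.1462226]
```

View pics/w2.png

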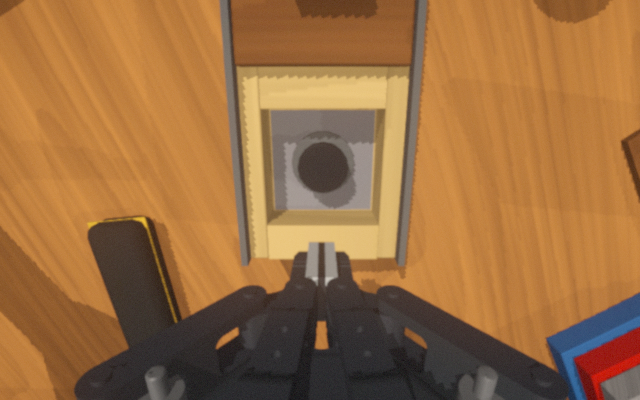

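The wrist view shows the cover moved across, its near edge at row 66. The round key is uncovered with its centre at about (323,166).

```bash
python3 - <<'E'
from h import *
c=np.load('w2.npy',allow_pickle=True).item()
k=plane(c,[[323,166]],.062)[0]; e=plane(c,[[323,66]],.078)[0]; end=plane(c,[[323,258]],.068)[0]
yh=np.array([.3696,.9292]);p=np.array([.5106,-.2915]);xh=np.array([yh[1],-yh[0]])
print(k,'move tx',(k[:2]-p)@yh,'ty',(k[:2]-p)@xh,'edge-key',(e-k)[:2]@yh,'end-key',(end-k)[:2]@yh)
E
```

```text
[ 0.52347472 -0.2619783   0.062     ] move tx 0.032190064842204366 ty 0.00105196862126463 edge-key 0.06995390582199927 end-key -0.07647667244621822
```

Request:
play_rows --steps '[[[0.016, 0.001, 0, 0], [0.016, 0, 0, 0], [0, 0, 0.02, 0], [0, 0, 0.02, 0], [0, 0, 0.02, 0]]]'

```text
time: 5.77
ee_pos: [0.5239, -0.2614, 0.0859]
tcp_rot: [179.9, -0.0, 68.4]
wrist_force: [0.2, -0.7, 0.2]
opening: -0.0001
grasp_force: 0.0
```

Request:
play_rows --steps '[[[0, 0, 0.01, 0], [0, 0, 0.008, 0], [0, 0, 0, 0], [0, 0, 0, 0], [0, 0, 0, 0]]]'

```text
time: 6.18
ee_pos: [0.5237, -0.2629, 0.0695]
tcp_rot: [179.9, 0.0, 68.3]
wrist_force: [0.1, -0.2, -0.1]
opening: 0.0005
grasp_force: 0.0
```

Now 1 mm steps until contact.

Request:
play_rows --steps '[[[0, 0, 0.003, 0], [0, 0, 0.001, 0], [0, 0, 0.001, 0], [0, 0, 0, 0], [0, 0, 0, 0]]]'

```text
time: 6.6
ee_pos: [0.5231, -0.2627, 0.0633]
tcp_rot: [180.0, 0.0, 68.3]
wrist_force: [0.3, -0.7, 0.6]
opening: 0.0002
grasp_force: 0.0
```

Request:
play_rows --steps '[[[0, 0, 0.001, 0], [0, 0, 0.001, 0], [0, 0, 0.001, 0], [0, 0, 0, 0], [0, 0, 0, 0]]]'

```text
time: 7.02
ee_pos: [0.5232, -0.2628, 0.0605]
tcp_rot: [180.0, 0.0, 68.3]
wrist_force: [-0.5, 0.3, 2.0]
opening: 0.0002
grasp_force: 1.5
```

Request:
play_rows --steps '[[[0, 0, 0.001, 0], [0, 0, 0.001, 0], [0, 0, 0, 0], [0, 0, 0, 0], [0, 0, 0, 0]]]'

```text
time: 7.43
ee_pos: [0.5232, -0.2627, 0.0584]
tcp_rot: [180.0, 0.0, 68.3]
wrist_force: [0.0, -0.1, 4.3]
opening: 0.0002
grasp_force: 1.9
```

Request:
play_rows --steps '[[[0, 0, 0.001, 0], [0, 0, 0.001, 0], [0, 0, 0.001, 0], [0, 0, 0, 0], [0, 0, 0, 0]]]'

```text
time: 7.85
ee_pos: [0.5232, -0.2627, 0.0553]
tcp_rot: [180.0, 0.0, 68.3]
wrist_force: [0.8, -1.4, 5.6]
opening: 0.0004
grasp_force: 2.3
```

```bash
python3 - <<'E'
from h import *
z=[];f=[]
for i in range(10):
    c=bot.camera('side');o=bot.get_obs();z.append(o['ee_pos'][2]);f.append(o['wrist_force'][2])
print(np.mean(z),np.std(z),np.mean(f),np.std(f),o['time'])
cv2.imwrite('pics/s3.png',cv2.resize(c['img'][120:230,240:370],None,fx=5,fy=5,interpolation=cv2.INTER_CUBIC))
E
```

```text
0.05536849394210974 1.68648221065283e-05 4.691230891450152 0.3370718532325506 8.35
```

View pics/s3.png

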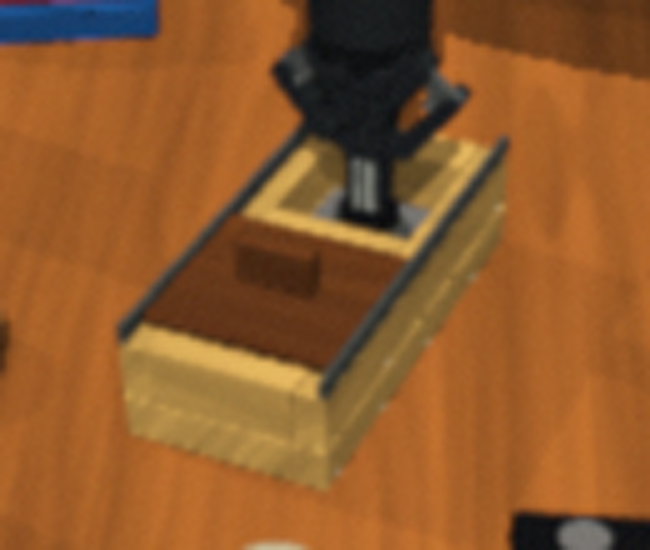

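The fingers are centred on the round key and the cover is fully across. The key is down about 6.6 mm, so I'll trim 0.4 mm and hold.

Request:
play_rows --steps '[[[0, 0, 0.0004, 0], [0, 0, 0, 0], [0, 0, 0, 0], [0, 0, 0, 0], [0, 0, 0, 0]]]'

```text
time: 8.77
ee_pos: [0.5231, -0.2627, 0.0549]
tcp_rot: [180.0, 0.0, 68.3]
wrist_force: [0.8, -0.9, 4.2]
opening: -0.0002
grasp_force: 2.4
```

Request:
play_rows --steps '[[[0, 0, 0, 0], [0, 0, 0, 0], [0, 0, 0, 0], [0, 0, 0, 0], [0, 0, 0, 0]]]'

```text
time: 9.18
ee_pos: [0.5231, -0.2627, 0.0549]
tcp_rot: [180.0, 0.0, 68.3]
wrist_force: [2.4, -1.3, 5.0]
opening: 0.0002
grasp_force: 2.4
```

Request:
play_rows --steps '[[[0, 0, 0, 0], [0, 0, 0, 0], [0, 0, 0, 0], [0, 0, 0, 0], [0, 0, 0, 0]]]'

```text
time: 9.6
ee_pos: [0.5231, -0.2627, 0.0549]
tcp_rot: [180.0, 0.0, 68.3]
wrist_force: [1.2, -2.1, 5.0]
opening: -0.0
grasp_force: 2.4
```

Request:
play_rows --steps '[[[0, 0, 0, 0], [0, 0, 0, 0], [0, 0, 0, 0], [0, 0, 0, 0], [0, 0, 0, 0]]]'

```text
time: 10.02
ee_pos: [0.5231, -0.2627, 0.0549]
tcp_rot: [180.0, 0.0, 68.3]
wrist_force: [1.9, -1.6, 5.4]
opening: -0.0001
grasp_force: 2.5
```

Request:
play_rows --steps '[[[0, 0, 0, 0], [0, 0, 0, 0], [0, 0, 0, 0], [0, 0, 0, 0], [0, 0, 0, 0]]]'

```text
time: 10.43
ee_pos: [0.5231, -0.2627, 0.0549]
tcp_rot: [180.0, 0.0, 68.3]
wrist_force: [2.4, -2.0, 5.0]
opening: -0.0
grasp_force: 2.5
```

Request:
play_rows --steps '[[[0, 0, 0, 0], [0, 0, 0, 0], [0, 0, 0, 0], [0, 0, 0, 0], [0, 0, 0, 0]]]'

```text
time: 10.85
ee_pos: [0.5231, -0.2627, 0.0549]
tcp_rot: [180.0, 0.0, 68.3]
wrist_force: [1.8, -2.0, 5.6]
opening: -0.0001
grasp_force: 2.5
```

Request:
play_rows --steps '[[[0, 0, 0, 0], [0, 0, 0, 0], [0, 0, 0, 0], [0, 0, 0, 0], [0, 0, 0, 0]]]'

```text
time: 11.27
ee_pos: [0.5231, -0.2627, 0.0549]
tcp_rot: [180.0, 0.0, 68.3]
wrist_force: [3.4, -1.7, 5.1]
opening: -0.0002
grasp_force: 2.5
```

Request:
play_rows --steps '[[[0, 0, 0, 0], [0, 0, 0, 0], [0, 0, 0, 0], [0, 0, 0, 0], [0, 0, 0, 0]]]'

```text
time: 11.68
ee_pos: [0.5231, -0.2627, 0.0549]
tcp_rot: [180.0, -0.0, 68.3]
wrist_force: [2.3, -1.7, 4.6]
opening: -0.0003
grasp_force: 2.5
```

Request:
play_rows --steps '[[[0, 0, 0, 0], [0, 0, 0, 0], [0, 0, 0, 0], [0, 0, 0, 0], [0, 0, 0, 0]]]'

```text
time: 12.1
ee_pos: [0.5231, -0.2627, 0.0549]
tcp_rot: [180.0, 0.0, 68.3]
wrist_force: [1.6, -1.3, 5.3]
opening: 0.0001
grasp_force: 2.5
```

Request:
play_rows --steps '[[[0, 0, 0, 0], [0, 0, 0, 0], [0, 0, 0, 0], [0, 0, 0, 0], [0, 0, 0, 0]]]'

```text
time: 12.52
ee_pos: [0.5231, -0.2627, 0.0549]
tcp_rot: [-180.0, 0.0, 68.3]
wrist_force: [2.4, -2.9, 4.4]
opening: 0.0001
grasp_force: 2.5
```

```bash
python3 -c "
from workcell import bot
print(bot.job_done())"
```

```text
the job is handed in; nothing more can be done
None
```

I slid the cover to its end stop over the square key and held the round key about 7 mm down (roughly 5 N) for more than 3.5 s. The job was handed in at about 12.5 s with the key still held; the hand-in returned no verdict.

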